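# Start the charger on the drill's battery pack

### The arm

A 6-joint arm with a two-finger parallel gripper is mounted at the origin on the work surface. World frame = base frame: x ahead of the robot, y to its left, z up, the work surface at z = 0. Lengths are in m, angles in degrees, forces in N, time in s.
With the tool pointing down it reaches from about 0.35 to 0.775 m from the base axis. Payload 7.3 kg.
Tool frame: the origin (TCP) lies at the very end of the fingers, on their centre line; the grasp point (between the pads) lies 19 mm behind it; z points along the fingers, y is the line along which they close (so a half turn about z gives the same grasp; the last joint's range is limited). The gripper opens to 92 mm and grips with 3 to 60 N. Pads are 19 mm wide; open, the fingers measure 130 mm over their backs; the gripper's body (75 mm by 190 mm) begins 47 mm behind the grasp point.
Start: joints at [-72.708, 19.595, 87.324, -0, 73.075, -8.365], TCP at [0.227, -0.473, 0.227] pointing down, gripper open.
Joint ranges: [-145.02, 145.02], [-44.19, 115.74], [2.07, 154.8], [-57.11, 237.11], [16.16, 152.29], [-177.93, 177.93]. Speed limits (degrees/s): [147.25, 147.25, 180, 180, 180, 180].

### API

Orientations are given as [roll, pitch, yaw] about the fixed x, y, z axes, in that order (R = Rz(yaw) Ry(pitch) Rx(roll)).
In Python, from rig import telemetry, capture, r gives the robot as it stands.
- The arm moves only by the tool send_rows, never from a script. Its argument "steps" is a list of rows, each an object of numbers: "dx", "dy", "dz": the shift along the world's x, y, z in mm; "wx", "wy", "wz": the turn, a rotation vector about the world's x, y, z in rad; "jaw": the opening, from 0 (shut) to 1 (fully open). In form: [{"dx": .., "dy": .., "dz": .., "wx": .., "wy": .., "wz": .., "jaw": ..}, ...]. A call has 1 to 5 rows; each row shifts and turns the commanded pose from where the row before left it; what a row does not reach is not made up. A row lasts 1/10 s, in which the tool goes at most 50 mm and 8.59 degrees, less where a joint would pass 70% of its speed; a pose out of reach is approached as far as the arm can. A call with a gripper value outside its range is refused whole. The fingers move at their own pace and stop on an object; the grip force is fixed at half the most. Time passes only in rows, so rows that do not move let the fingers close. It gives the time, the measured TCP pose, the force, the opening and the grip force at its end, in the units of the state.
- telemetry.observe(): the state, without advancing time (a new reading comes with each control period).
- capture(name): name is "scene" or "side" or "wrist"; returns a dict with "color" (400x640x3 uint8, red, green, blue), "fx", "fy", "cx", "cy" (pixels), "T" (4x4, takes a point from camera to world coordinates); the wrist camera has in their place "mount" (4x4, takes a point from camera to tool coordinates, whose origin is the TCP and whose axes are the flange's). Camera axes: x right, y down, z forward; pixel columns grow to the right and rows downward; lengths in m; the calibration is good to about 2 mm. The wrist camera is an equidistant fisheye: a pixel r from the principal point sees the ray r / f radians off the axis. A picture is of the moment at which its call begins: read the wrist's pose just before it. There is no depth.
- r.sign_off(): hands the job in; it is judged then, once.
The state is a dict: "time_s": time; "q": joint angles; "qd": joint speeds; "joint_efforts": joint torques, N m; "tcp_pos": TCP position; "ee_rot": TCP orientation; "contact_force": force on the tool from outside, world axes, zero at the start; "wrist_torque": the same for the moment, N m; "gripper_width": finger opening in m; "gripper_force": force on a finger pad.
Only numpy, scipy, OpenCV 4.12 (cv2) and the standard library are available. Lean on these libraries where they do the work, as an engineer would, in place of code of your own. Each camera call takes 0.05 s, during which the arm holds its last target. There are 200 camera calls.

### The job

The drill is needed next, so start the bench charger on the yellow battery pack: switch the charger on with its red mains rocker, then tip the black selector rocker fully over towards the dock that holds the yellow pack, then press the green start key right down and keep it down for two seconds before letting it come up again. Only press with the fingertips: pick nothing up, leave the orange stop key alone, never select the blue pack, and do not shift the charger, the packs or the other things on the bench.

Things in the scene. Friction and masses are not known exactly. Their poses are not given: they have to be found in the camera images.
- charger: Grey two-dock charger, 240 (x) x 300 (y) x 72 mm high, 2 kg, loose on rubber feet, turned up to 0.3 rad. Origin: centre of its underside; x from control deck to docks (away from the robot), y to the left dock, z up. Deck: front 85 mm, 55 mm high. Row at x = -78 mm: red mains rocker y = 95, black selector y = 0, green start key y = -70, orange stop key y = -125. Packs behind reach 115 mm high.
- mains (a joint): Mains rocker, rad: 0 = off (starts 0 to 0.02), 0.34 = on. Red, V profile, 48 mm long (charger x), 26 wide, pivot 57 mm above the bench at charger x -78, y 95. On: press the raised near end (white bar, towards the robot) straight down about 7 mm, till that half lies level, face 61 mm above the bench. Takes about 4 N, stays where left, no snap.
- mains_on_end (a point): Point on the top face of the mains rocker's near (on) half, 20 mm from the pivot, mid-width; moves with the rocker; about 68 mm above the bench when off. Press here.
- selector (a joint): Selector rocker, rad: starts near 0 (-0.03 to 0.03) = centre, none; +0.17 = left dock (left, +y end fully down); -0.17 = right dock (right end down). Black, V profile, a white dot on each end, 48 mm long (charger y), 26 wide, pivot 57 mm above the bench at charger x -78, y 0. The pressed end goes down about 4 mm, till its half lies level, face 61 mm above the bench. About 4 N, stays where left.
- selector_left_end (a point): Point on the top face of the selector's left (+y) half, 20 mm from the pivot, mid-width; moves with it; about 64 mm above the bench at the start. Press here to select the left dock.
- selector_right_end (a point): Point on the top face of the selector's right (-y) half, 20 mm from the pivot, mid-width; moves with it; about 64 mm above the bench at the start. Press here to select the right dock.
- start (a joint): Travel of the green start key in m: 0 = up, 0.006 = fully down. Spring return, preloaded 1.5 N, 5 N when fully down.
- start_top (a point): Centre of the top face of the round green start key, 28 mm across, 77 mm above the bench when up; its black collar (44 mm across) is 10 mm lower. Moves with the key.
- stop (a joint): Travel of the orange stop key in m: 0 = up, 0.006 = fully down. Same key as start, 55 mm to its right. To be left alone.
- stop_top (a point): Centre of the top face of the orange stop key.
- yellow_pack: The drill's battery pack: yellow shell on a black base, 115 x 75 x 60 mm, 0.55 kg, sitting loose in the left or the right dock (changes from start to start). Origin: centre of its underside, 55 mm above the bench; z up.
- blue_pack: Another pack of the same size and mass with a blue shell, in the other dock. Origin: centre of its underside.
- bay_left (a point): Centre of the floor of the left (+y) dock, 55 mm above the bench; charger x = 45, y = 70 mm.
- bay_right (a point): Centre of the floor of the right (-y) dock; charger x = 45, y = -70 mm.
- torch: Green plastic torch lying on the bench, 152 mm long (its x), 50 mm high. Origin: on the bench under its middle. Leave alone.
- clamp: Yellow spring clamp gripping an aluminium angle bracket, lying on its side, about 170 x 100 mm, 30 mm high. Origin: on the bench under the clamp's pivot; bracket towards its +x. Leave alone.
- post_brush: Stainless battery-post brush standing upright, 38 mm across, 94 mm high. Origin: centre of its underside. Leave alone.
- nut_bowl: White ceramic bowl of nuts, 124 mm across, 45 mm high. Origin: centre of its underside. Leave alone.

How it is judged:
By the outcome, as a careful person would: the job done as asked, in the order asked, and still so for the second after the job is handed in, with the robot touching nothing.
It also fails if it takes over 35 s, if anything falls off the work surface, if the arm or the gripper's body presses on something with over 40 N, if the wrist force passes 120 N, or if a joint passes its speed limit or range.

## Working session

There is one attempt and no reset: what is moved stays moved. The work goes in short steps, Python scripts to look and compute and a tool call to move; the robot and the scene stay as the last step left them, time stands still between calls to the robot, and variables do not carry over. Pictures are saved under pics/ and viewed, at most 10 in all, crops included, and the job is handed in when it is done.

Besides the shell and the picture viewer there is one more tool, called in YAML: its name, and indented under it one key for each argument. send_rows: Moves the arm, as the interface text tells. Its arguments: {"type":"object","properties":{"steps":{"type":"array"}},"required":["steps"]}

```bash
mkdir -p pics; ls; python3 - <<'E'
from rig import telemetry, capture, r
import cv2,numpy as np
s=telemetry.observe();print({k:np.round(v,3) for k,v in s.items()})
for n in ("scene","side"):
    c=capture(n);cv2.imwrite(f"pics/{n}0.png",c["color"][:,:,::-1]);np.savez(f"{n}0.npz",**c)
    print(n,c["fx"],c["fy"],c["cx"],c["cy"],np.round(c["T"],3))
E
```

```text
pics
{'time_s': np.float64(0.0), 'q': array([-7.2707e+01,  1.9635e+01,  8.7376e+01, -2.0000e-03,  7.3075e+01,
       -8.3640e+00]), 'qd': array([-0.039, -0.033,  0.097,  0.009, -0.098, -0.012]), 'joint_efforts': array([ 2.0000e-03, -4.3123e+01, -2.4423e+01,  7.2000e-02,  5.6000e-02,
       -0.0000e+00]), 'tcp_pos': array([ 0.227, -0.473,  0.226]), 'ee_rot': array([-1.79915e+02, -1.10000e-02,  2.56580e+01]), 'contact_force': array([ 0.101, -0.382, -0.02 ]), 'wrist_torque': array([-0.055, -0.022, -0.044]), 'gripper_force': np.float64(0.0), 'gripper_width': np.float64(0.092)}
scene 375.39454633877784 375.39454633877784 326.0563425587297 202.7746374714355 [[-0.132  0.701 -0.701  1.121]
 [ 0.991  0.097 -0.09   0.103]
 [ 0.005 -0.706 -0.708  0.739]
 [ 0.     0.     0.     1.   ]]
side 481.85518412763736 481.85518412763736 318.5689626147714 197.91831760341037 [[-0.752 -0.389  0.532 -0.251]
 [-0.659  0.437 -0.612  0.842]
 [ 0.006 -0.811 -0.585  0.852]
 [ 0.     0.     0.     1.   ]]
```

View pics/scene0.png

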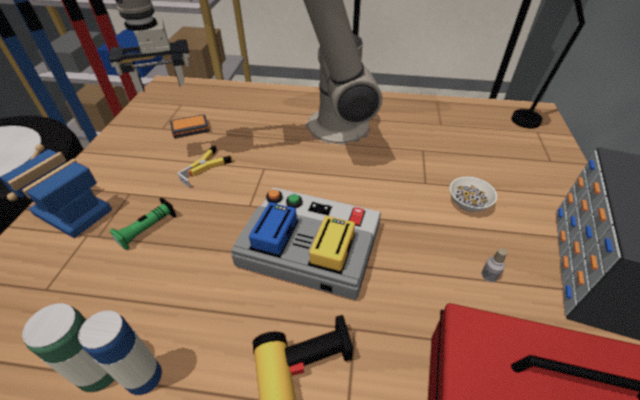

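View pics/side0.png

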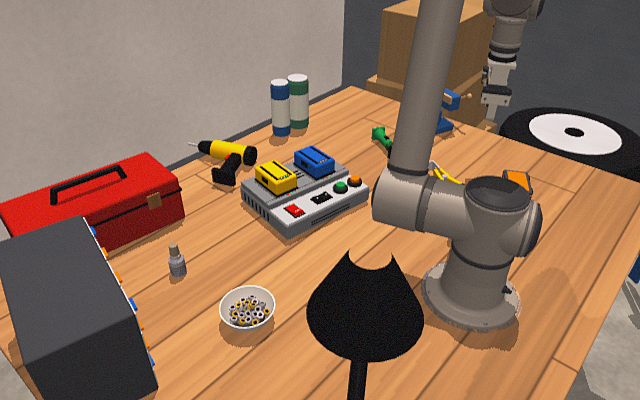

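The scene view shows the charger around (308,240), with the yellow pack (332,243) on the same side as the red mains rocker (357,215), so it is in the left (+y) dock. The start key is at (294,200) and the stop key at (274,196). The side view agrees: red (294,210), black selector (320,198), green (340,187), orange (355,180).

```bash
cat > h.py <<'E'
import numpy as np,cv2
def ray(c,u,v):
    d=np.array([(u-c["cx"])/c["fx"],(v-c["cy"])/c["fy"],1.]);T=c["T"];d=T[:3,:3]@d
    return T[:3,3],d/np.linalg.norm(d)
def plane(c,p,z):
    o,d=ray(c,*p);return o+d*(z-o[2])/d[2]
def tri(c1,p1,c2,p2):
    o,d=ray(c1,*p1);q,e=ray(c2,*p2)
    k=np.linalg.lstsq(np.c_[d,-e],q-o,rcond=None)[0];a=o+k[0]*d;b=q+k[1]*e
    return (a+b)/2,np.linalg.norm(a-b)
def blob(img,lo,hi,box,smin=120,vmin=60):
    x0,y0,x1,y1=box;h=cv2.cvtColor(img,cv2.COLOR_RGB2HSV)[y0:y1,x0:x1]
    m=cv2.inRange(h,(lo,smin,vmin),(hi,255,255))
    if lo==0 and hi<9:m|=cv2.inRange(h,(172,smin,vmin),(180,255,255))
    n,_,st,ce=cv2.connectedComponentsWithStats(m);i=1+np.argmax(st[1:,4])
    return ce[i]+[x0,y0],st[i]
E
python3 - <<'E'
from h import *
S=dict(np.load("scene0.npz"));D=dict(np.load("side0.npz"))
B={"red":(0,6,(340,200,380,230),(275,195,310,225)),"green":(45,85,(284,190,305,212),(330,178,350,198)),"orange":(7,17,(262,186,285,206),(345,170,366,190)),"yellow":(20,35,(300,205,365,275),(245,150,305,200)),"blue":(100,125,(240,195,305,260),(285,140,340,180))}
P={}
for n,(lo,hi,b1,b2) in B.items():
    p,s1=blob(S["color"],lo,hi,b1);q,s2=blob(D["color"],lo,hi,b2)
    x,e=tri(S,p,D,q);P[n]=x;z={"red":.064,"green":.075,"orange":.075}.get(n,.10)
    print(n,p.round(1),s1[2:],q.round(1),s2[2:],x.round(4),"gap",round(e,4),plane(S,p,z)[:2].round(4),plane(D,q,z)[:2].round(4))
v=P["red"]-P["orange"];print("len",np.linalg.norm(v[:2]),"exp .220 yaw",np.arctan2(-v[0],v[1]))
img=np.hstack([cv2.resize(S["color"][180:300,225:390],None,fx=2.4,fy=2.4,interpolation=2),cv2.resize(D["color"][140:260,225:390],None,fx=2.4,fy=2.4,interpolation=2)])
cv2.imwrite("pics/crop0.png",img[:,:,::-1])
E
```

```text
red [356.7 215.8] [ 14  17 149] [294.1 209.8] [ 18  13 122] [0.4829 0.0975 0.0591] gap 0.0004 [0.4877 0.0977] [0.4783 0.1019]
green [293.4 198.8] [12  8 68] [340.1 185.1] [ 9  7 56] [ 0.4555 -0.0664  0.0693] gap 0.0 [ 0.4612 -0.0649] [ 0.4504 -0.0598]
orange [273.2 194.1] [ 13  10 102] [357.4 175.5] [ 17  14 195] [ 0.444  -0.1254  0.0736] gap 0.0125 [ 0.4514 -0.1192] [ 0.4439 -0.1328]
yellow [331.3 243.5] [  45   56 1485] [275.8 177. ] [ 42  36 881] [0.6019 0.0482 0.0892] gap 0.0008 [0.6108 0.0495] [0.5898 0.059 ]
blue [272.2 228.8] [  48   53 1452] [314.  161.6] [ 41  32 757] [ 0.5773 -0.0905  0.0881] gap 0.0003 [ 0.5871 -0.0871] [ 0.5644 -0.0757]
len 0.2262675565681392 exp .220 yaw -0.17243014865368292
```

View pics/crop0.png

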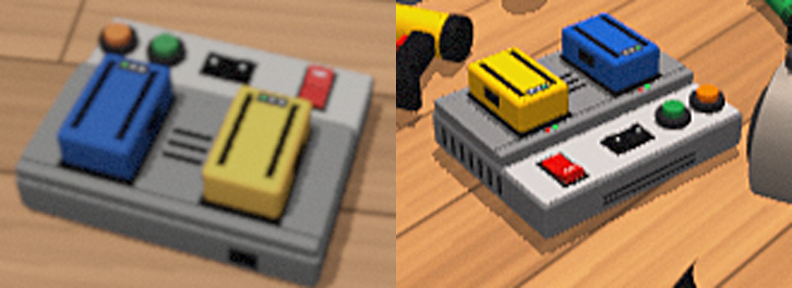

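The crop confirms the layout: yellow pack in the left dock, next to the red rocker, and charger yaw of about -0.17 rad. The orange side blob was contaminated by wood. Next I move over the deck with the fingers closed and refine with the wrist camera.

send_rows:
  steps:
    - {"dx": 21, "dy": 44, "dz": 0, "wz": -0.124, "jaw": 0}
    - {"dx": 21, "dy": 44, "dz": 0, "wz": -0.124, "jaw": 0}
    - {"dx": 21, "dy": 44, "dz": 0, "wz": -0.124, "jaw": 0}
    - {"dx": 21, "dy": 44, "dz": 0, "wz": -0.124, "jaw": 0}
    - {"dx": 21, "dy": 44, "dz": 0, "wz": -0.124, "jaw": 0}

```text
invalid input at $.steps[0]: expected keys dx, dy, dz, wx, wy, wz, jaw
```

send_rows:
  steps:
    - {"dx": 21, "dy": 44, "dz": 0, "jaw": 0}
    - {"dx": 21, "dy": 44, "dz": 0, "jaw": 0}
    - {"dx": 21, "dy": 44, "dz": 0, "jaw": 0}
    - {"dx": 21, "dy": 44, "dz": 0, "jaw": 0}
    - {"dx": 21, "dy": 44, "dz": 0, "jaw": 0}

```text
invalid input at $.steps[0]: expected keys dx, dy, dz, wx, wy, wz, jaw
```

send_rows:
  steps:
    - {"dx": 10, "dy": 44, "dz": 0, "jaw": 0}
    - {"dx": 0, "dy": 0, "dz": 0, "jaw": 0}
    - {"dx": 0, "dy": 0, "dz": 0, "jaw": 0}

```text
invalid input at $.steps[0]: expected keys dx, dy, dz, wx, wy, wz, jaw
```

```bash
python3 - <<'E'
from rig import telemetry, capture, r
import cv2,numpy as np
s=telemetry.observe();print({k:np.round(s[k],4) for k in("time_s","tcp_pos","ee_rot","contact_force","gripper_width")})
c=capture("wrist");cv2.imwrite("pics/w1.png",c["color"][:,:,::-1]);np.savez("w1.npz",pos=s["tcp_pos"],rot=s["ee_rot"],**c)
print({k:np.round(v,3) for k,v in c.items() if k!="color"})
E
```

```text
{'time_s': np.float64(0.1), 'tcp_pos': array([ 0.2272, -0.4729,  0.2261]), 'ee_rot': array([-1.799235e+02, -9.100000e-03,  2.565550e+01]), 'contact_force': array([ 0.21  , -0.1545, -0.5419]), 'gripper_width': np.float64(0.0919)}
{'fx': np.float64(309.707), 'fy': np.float64(309.707), 'cx': np.float64(311.471), 'cy': np.float64(200.287), 'mount': array([[-0.   , -0.966, -0.257,  0.069],
       [ 1.   ,  0.   , -0.   ,  0.   ],
       [ 0.   , -0.257,  0.966, -0.157],
       [ 0.   ,  0.   ,  0.   ,  1.   ]])}
```

View pics/w1.png

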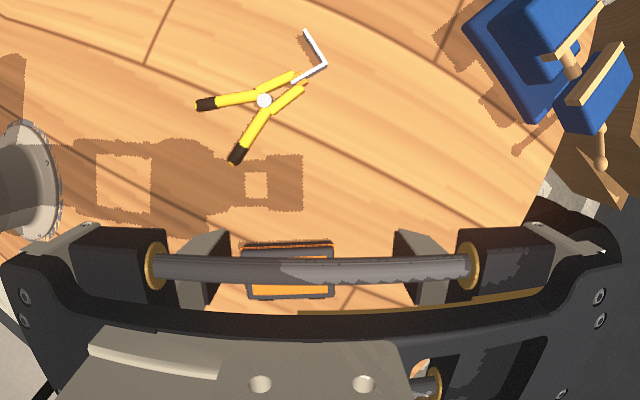

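All keys are required in each row, so nothing has moved. The wrist picture shows only the clamp near (265,100). I'm resending.

send_rows:
  steps:
    - {"dx": 21, "dy": 44, "dz": 0, "wx": 0, "wy": 0, "wz": -0.124, "jaw": 0}
    - {"dx": 21, "dy": 44, "dz": 0, "wx": 0, "wy": 0, "wz": -0.124, "jaw": 0}
    - {"dx": 21, "dy": 44, "dz": 0, "wx": 0, "wy": 0, "wz": -0.124, "jaw": 0}
    - {"dx": 21, "dy": 44, "dz": 0, "wx": 0, "wy": 0, "wz": -0.124, "jaw": 0}
    - {"dx": 21, "dy": 44, "dz": 0, "wx": 0, "wy": 0, "wz": -0.124, "jaw": 0}

```text
time_s: 0.65
tcp_pos: [0.3318, -0.2533, 0.2267]
ee_rot: [-180.0, 0.0, -9.9]
contact_force: [1.0, -0.1, -0.5]
gripper_width: 0.0566
gripper_force: 0.0
```

send_rows:
  steps:
    - {"dx": 21, "dy": 44, "dz": 0, "wx": 0, "wy": 0, "wz": 0, "jaw": 0}
    - {"dx": 21, "dy": 44, "dz": 0, "wx": 0, "wy": 0, "wz": 0, "jaw": 0}
    - {"dx": 21, "dy": 44, "dz": 0, "wx": 0, "wy": 0, "wz": 0, "jaw": 0}
    - {"dx": 21, "dy": 44, "dz": 0, "wx": 0, "wy": 0, "wz": 0, "jaw": 0}
    - {"dx": 0, "dy": 44, "dz": 0, "wx": 0, "wy": 0, "wz": 0, "jaw": 0}

```text
time_s: 1.15
tcp_pos: [0.4171, -0.0334, 0.2267]
ee_rot: [-180.0, -0.1, -9.5]
contact_force: [1.1, 1.4, 0.3]
gripper_width: 0.0165
gripper_force: 0.0
```

send_rows:
  steps:
    - {"dx": 0, "dy": 40, "dz": 0, "wx": 0, "wy": 0, "wz": 0, "jaw": 0}
    - {"dx": 0, "dy": 0, "dz": 0, "wx": 0, "wy": 0, "wz": 0, "jaw": 0}
    - {"dx": 0, "dy": 0, "dz": 0, "wx": 0, "wy": 0, "wz": 0, "jaw": 0}

```text
time_s: 1.45
tcp_pos: [0.4154, 0.0054, 0.2267]
ee_rot: [180.0, 0.0, -9.4]
contact_force: [-0.0, -0.1, 0.2]
gripper_width: 0.0004
gripper_force: 0.0
```

```bash
python3 - <<'E'
from rig import telemetry, capture, r
import cv2,numpy as np
s=telemetry.observe();print({k:np.round(s[k],4) for k in("time_s","tcp_pos","ee_rot","contact_force","gripper_width")})
c=capture("wrist");cv2.imwrite("pics/w2.png",c["color"][:,:,::-1]);np.savez("w2.npz",pos=s["tcp_pos"],rot=s["ee_rot"],**c)
E
```

```text
{'time_s': np.float64(1.45), 'tcp_pos': array([0.4154, 0.0054, 0.2267]), 'ee_rot': array([ 1.799728e+02,  1.080000e-02, -9.391200e+00]), 'contact_force': array([-0.0452, -0.0519,  0.152 ]), 'gripper_width': np.float64(0.0004)}
```

View pics/w2.png

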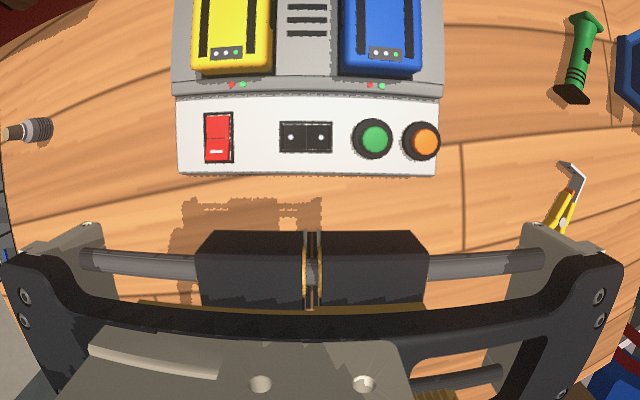

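The wrist view shows the deck clearly: red rocker (218,138) with its white bar at (216,151), selector dots (291,137) and (320,137), start (375,138), stop (426,141). The yellow pack is on the red side.

```bash
cat >> h.py <<'E'
from scipy.spatial.transform import Rotation as Ro
def wplane(w,p,z):
    u,v=(p[0]-w["cx"])/w["fx"],(p[1]-w["cy"])/w["fy"];t=np.hypot(u,v)
    d=np.array([np.sin(t)*u/t,np.sin(t)*v/t,np.cos(t)])
    R=Ro.from_euler("xyz",w["rot"],degrees=True).as_matrix();M=w["mount"]
    o=w["pos"]+R@M[:3,3];d=R@M[:3,:3]@d;return o+d*(z-o[2])/d[2]
E
cat > m.py <<'E'
from h import *
import sys
w=dict(np.load(sys.argv[1]));I=w["color"]
def dots(box,vmin=150):
    x0,y0,x1,y1=box;h=cv2.cvtColor(I,cv2.COLOR_RGB2HSV)[y0:y1,x0:x1]
    m=cv2.inRange(h,(0,0,vmin),(180,90,255));n,_,st,ce=cv2.connectedComponentsWithStats(m)
    return [tuple((c+[x0,y0]).round(1)) for s,c in zip(st[1:],ce[1:]) if s[4]>3]
g,_=blob(I,45,85,(360,120,392,158));o,_=blob(I,7,17,(408,122,440,160));rd,s=blob(I,0,6,(200,108,236,166))
sel=dots((284,128,330,146));bar=dots((208,146,226,156))
print(g,o,rd,s,sel,bar)
G=wplane(w,g,.077);O=wplane(w,o,.077);A=[wplane(w,p,.063) for p in sel];Bm=[wplane(w,p,.067) for p in bar];Rd=wplane(w,rd,.064)
for n,x in(("G",G),("O",O),("sel",A),("bar",Bm),("red",Rd)):print(n,np.round(x,4))
# fit charger frame (row points local)
L=np.array([[-78,-70],[-78,-125],[-78,0],[-78,95]])/1000;W=np.array([G[:2],O[:2],np.mean(A,0)[:2],Rd[:2]])
l=L-L.mean(0);q=W-W.mean(0);y=np.arctan2((l[:,0]*q[:,1]-l[:,1]*q[:,0]).sum(),(l*q).sum())
R=np.array([[np.cos(y),-np.sin(y)],[np.sin(y),np.cos(y)]]);t=W.mean(0)-R@L.mean(0)
print("yaw",y,np.degrees(y),"org",t.round(4),"res mm",((W-L@R.T-t)*1000).round(1).tolist())
for n,p in(("mains_on",(-98,95)),("selL",(-78,23)),("start",(-78,-70)),("selpiv",(-78,0))):print(n,(R@np.array(p)/1000+t).round(4))
E
python3 m.py w2.npz
```

```text
[374.98709677 139.16989247] [424.36363636 141.58998145] [217.02403846 137.98173077] [   5    8   25   46 1040] [(np.float64(290.4), np.float64(136.5)), (np.float64(320.6), np.float64(137.0))] [(np.float64(216.2), np.float64(151.0))]
G [ 0.4554 -0.0655  0.077 ]
O [ 0.4462 -0.1176  0.077 ]
sel [[ 0.4704  0.0182  0.063 ]
 [ 0.4647 -0.0123  0.063 ]]
bar [[0.4703 0.0981 0.067 ]]
red [0.4836 0.0953 0.064 ]
yaw -0.17409804994477715 -9.975083483293545 org [ 0.5443 -0.0101] res mm [[-0.0, 0.0], [0.3, 2.1], [0.0, -0.4], [-0.4, -1.7]]
mains_on [0.4643 0.1004]
selL [0.4715 0.026 ]
start [ 0.4554 -0.0656]
selpiv [0.4675 0.0034]
```

Residuals are under 2.2 mm, and the triangulated points agree. Moving above the mains on-end at (0.463, 0.101), then down.

send_rows:
  steps:
    - {"dx": 16, "dy": 32, "dz": -14, "wx": 0, "wy": 0, "wz": -0.01, "jaw": 0}
    - {"dx": 16, "dy": 32, "dz": -20, "wx": 0, "wy": 0, "wz": 0, "jaw": 0}
    - {"dx": 16, "dy": 31, "dz": -30, "wx": 0, "wy": 0, "wz": 0, "jaw": 0}
    - {"dx": 0, "dy": 0, "dz": -45, "wx": 0, "wy": 0, "wz": 0, "jaw": 0}
    - {"dx": 0, "dy": 0, "dz": -40, "wx": 0, "wy": 0, "wz": 0, "jaw": 0}

```text
time_s: 2.0
tcp_pos: [0.4641, 0.099, 0.076]
ee_rot: [180.0, -0.0, -10.2]
contact_force: [0.3, -0.9, -0.3]
gripper_width: 0.0006
gripper_force: 0.0
```

send_rows:
  steps:
    - {"dx": 0, "dy": 0, "dz": 0, "wx": 0, "wy": 0, "wz": 0, "jaw": 0}
    - {"dx": 0, "dy": 0, "dz": -4, "wx": 0, "wy": 0, "wz": 0, "jaw": 0}

```text
time_s: 2.2
tcp_pos: [0.4643, 0.0986, 0.0744]
ee_rot: [180.0, -0.0, -10.2]
contact_force: [0.3, 0.2, -0.9]
gripper_width: 0.0004
gripper_force: 0.0
```

send_rows:
  steps:
    - {"dx": -1, "dy": 1, "dz": -4, "wx": 0, "wy": 0, "wz": 0, "jaw": 0}
    - {"dx": 0, "dy": 0, "dz": -3, "wx": 0, "wy": 0, "wz": 0, "jaw": 0}
    - {"dx": 0, "dy": 0, "dz": 0, "wx": 0, "wy": 0, "wz": 0, "jaw": 0}

```text
time_s: 2.5
tcp_pos: [0.4634, 0.1005, 0.068]
ee_rot: [-180.0, -0.2, -10.1]
contact_force: [-0.0, -0.6, 2.6]
gripper_width: 0.0002
gripper_force: 1.1
```

send_rows:
  steps:
    - {"dx": 0, "dy": 0, "dz": -2, "wx": 0, "wy": 0, "wz": 0, "jaw": 0}
    - {"dx": 0, "dy": 0, "dz": -1, "wx": 0, "wy": 0, "wz": 0, "jaw": 0}

```text
time_s: 2.7
tcp_pos: [0.4622, 0.1007, 0.0642]
ee_rot: [180.0, 0.0, -10.1]
contact_force: [-3.4, -0.4, 4.8]
gripper_width: 0.0005
gripper_force: 2.2
```

send_rows:
  steps:
    - {"dx": 0, "dy": 0, "dz": -1, "wx": 0, "wy": 0, "wz": 0, "jaw": 0}
    - {"dx": 0, "dy": 0, "dz": -1, "wx": 0, "wy": 0, "wz": 0, "jaw": 0}

```text
time_s: 2.9
tcp_pos: [0.4619, 0.1008, 0.0616]
ee_rot: [180.0, 0.1, -10.1]
contact_force: [-3.9, 0.1, 4.2]
gripper_width: 0.0001
gripper_force: 2.2
```

send_rows:
  steps:
    - {"dx": 0, "dy": 0, "dz": -1, "wx": 0, "wy": 0, "wz": 0, "jaw": 0}
    - {"dx": 0, "dy": 0, "dz": 0, "wx": 0, "wy": 0, "wz": 0, "jaw": 0}

```text
time_s: 3.1
tcp_pos: [0.4621, 0.1009, 0.0609]
ee_rot: [180.0, 0.1, -10.1]
contact_force: [-4.9, 0.3, 8.0]
gripper_width: 0.0001
gripper_force: 3.9
```

send_rows:
  steps:
    - {"dx": 0, "dy": 0, "dz": -1, "wx": 0, "wy": 0, "wz": 0, "jaw": 0}
    - {"dx": 0, "dy": 0, "dz": 0, "wx": 0, "wy": 0, "wz": 0, "jaw": 0}

```text
time_s: 3.3
tcp_pos: [0.4621, 0.1009, 0.0607]
ee_rot: [180.0, 0.0, -10.1]
contact_force: [-7.9, -0.0, 16.8]
gripper_width: 0.0006
gripper_force: 8.4
```

Hard stop at 61 mm with force rising: mains is on. Lifting and going to the selector's left end.

send_rows:
  steps:
    - {"dx": 0, "dy": 0, "dz": 5, "wx": 0, "wy": 0, "wz": 0, "jaw": 0}
    - {"dx": 0, "dy": 0, "dz": 25, "wx": 0, "wy": 0, "wz": 0, "jaw": 0}
    - {"dx": 5, "dy": -38, "dz": 0, "wx": 0, "wy": 0, "wz": 0, "jaw": 0}
    - {"dx": 5, "dy": -37, "dz": 0, "wx": 0, "wy": 0, "wz": 0, "jaw": 0}
    - {"dx": 0, "dy": 0, "dz": -8, "wx": 0, "wy": 0, "wz": 0, "jaw": 0}

```text
time_s: 3.8
tcp_pos: [0.4749, 0.0225, 0.0825]
ee_rot: [180.0, -0.3, -10.3]
contact_force: [0.1, 0.1, 1.7]
gripper_width: 0.0006
gripper_force: 0.0
```

send_rows:
  steps:
    - {"dx": 0, "dy": 0, "dz": -8, "wx": 0, "wy": 0, "wz": 0, "jaw": 0}
    - {"dx": 0, "dy": 0, "dz": 0, "wx": 0, "wy": 0, "wz": 0, "jaw": 0}

```text
time_s: 4.0
tcp_pos: [0.4716, 0.0264, 0.0723]
ee_rot: [180.0, 0.2, -10.1]
contact_force: [0.4, -0.5, 0.1]
gripper_width: 0.0007
gripper_force: 0.0
```

send_rows:
  steps:
    - {"dx": 0, "dy": 0, "dz": -4, "wx": 0, "wy": 0, "wz": 0, "jaw": 0}
    - {"dx": 0, "dy": 0, "dz": -3, "wx": 0, "wy": 0, "wz": 0, "jaw": 0}
    - {"dx": 0, "dy": 0, "dz": -1, "wx": 0, "wy": 0, "wz": 0, "jaw": 0}

```text
time_s: 4.3
tcp_pos: [0.4724, 0.0264, 0.0655]
ee_rot: [-180.0, 0.0, -10.1]
contact_force: [-0.5, 1.7, 3.9]
gripper_width: 0.0001
gripper_force: 1.7
```

send_rows:
  steps:
    - {"dx": 0, "dy": 0, "dz": -1, "wx": 0, "wy": 0, "wz": 0, "jaw": 0}
    - {"dx": 0, "dy": 0, "dz": -1, "wx": 0, "wy": 0, "wz": 0, "jaw": 0}

```text
time_s: 4.5
tcp_pos: [0.4727, 0.0262, 0.0641]
ee_rot: [-180.0, -0.0, -10.1]
contact_force: [-0.4, 3.3, 3.9]
gripper_width: -0.0
gripper_force: 2.2
```

send_rows:
  steps:
    - {"dx": 0, "dy": 0, "dz": -1, "wx": 0, "wy": 0, "wz": 0, "jaw": 0}
    - {"dx": 0, "dy": 0, "dz": 0, "wx": 0, "wy": 0, "wz": 0, "jaw": 0}

```text
time_s: 4.7
tcp_pos: [0.4728, 0.0259, 0.0629]
ee_rot: [-180.0, -0.0, -10.1]
contact_force: [-0.1, 2.2, 3.8]
gripper_width: 0.0006
gripper_force: 1.8
```

send_rows:
  steps:
    - {"dx": 0, "dy": 0, "dz": -1, "wx": 0, "wy": 0, "wz": 0, "jaw": 0}
    - {"dx": 0, "dy": 0, "dz": -1, "wx": 0, "wy": 0, "wz": 0, "jaw": 0}
    - {"dx": 0, "dy": 0, "dz": 0, "wx": 0, "wy": 0, "wz": 0, "jaw": 0}

```text
time_s: 5.0
tcp_pos: [0.4729, 0.0257, 0.061]
ee_rot: [-180.0, -0.1, -10.1]
contact_force: [0.3, 3.0, 6.2]
gripper_width: 0.0002
gripper_force: 3.2
```

send_rows:
  steps:
    - {"dx": 0, "dy": 0, "dz": -1, "wx": 0, "wy": 0, "wz": 0, "jaw": 0}
    - {"dx": 0, "dy": 0, "dz": 0, "wx": 0, "wy": 0, "wz": 0, "jaw": 0}

```text
time_s: 5.2
tcp_pos: [0.473, 0.0258, 0.0608]
ee_rot: [-180.0, -0.1, -10.1]
contact_force: [-2.5, 3.1, 14.5]
gripper_width: -0.0
gripper_force: 7.5
```

Selector hard stop at 61 mm. Lifting back to the viewing pose to check both rockers and the charger's pose.

send_rows:
  steps:
    - {"dx": 0, "dy": 0, "dz": 10, "wx": 0, "wy": 0, "wz": 0, "jaw": 0}
    - {"dx": 0, "dy": 0, "dz": 45, "wx": 0, "wy": 0, "wz": 0, "jaw": 0}
    - {"dx": -20, "dy": -7, "dz": 40, "wx": 0, "wy": 0, "wz": 0, "jaw": 0}
    - {"dx": -20, "dy": -7, "dz": 40, "wx": 0, "wy": 0, "wz": 0, "jaw": 0}
    - {"dx": -17, "dy": -6, "dz": 32, "wx": 0, "wy": 0, "wz": 0.01, "jaw": 0}

```text
time_s: 5.7
tcp_pos: [0.4146, 0.005, 0.2286]
ee_rot: [179.9, -0.0, -9.5]
contact_force: [0.9, 0.2, -1.0]
gripper_width: 0.0005
gripper_force: 0.0
```

send_rows:
  steps:
    - {"dx": 0, "dy": 0, "dz": 0, "wx": 0, "wy": 0, "wz": 0, "jaw": 0}
    - {"dx": 0, "dy": 0, "dz": 0, "wx": 0, "wy": 0, "wz": 0, "jaw": 0}

```text
time_s: 5.9
tcp_pos: [0.4155, 0.0053, 0.227]
ee_rot: [180.0, -0.1, -9.6]
contact_force: [-0.0, -0.4, -1.1]
gripper_width: 0.0007
gripper_force: 0.0
```

```bash
python3 - <<'E'
from rig import telemetry, capture, r
import cv2,numpy as np
s=telemetry.observe();print({k:np.round(s[k],4) for k in("time_s","tcp_pos","ee_rot","contact_force")})
c=capture("wrist");np.savez("w3.npz",pos=s["tcp_pos"],rot=s["ee_rot"],**c)
a=np.load("w2.npz")["color"]
f=lambda i:cv2.resize(i[70:180,170:450],None,fx=2.5,fy=2.5,interpolation=2)
cv2.imwrite("pics/w3.png",np.vstack([f(a),f(c["color"])])[:,:,::-1])
E
python3 m.py w3.npz
```

```text
{'time_s': np.float64(5.9), 'tcp_pos': array([0.4155, 0.0053, 0.227 ]), 'ee_rot': array([ 1.799629e+02, -8.430000e-02, -9.592100e+00]), 'contact_force': array([-0.0244, -0.3816, -1.0805])}
[374.51148225 139.19624217] [423.94322344 141.57692308] [217.04034582 137.84534102] [   4    8   27   46 1041] [(np.float64(289.1), np.float64(137.0)), (np.float64(319.0), np.float64(137.4))] [(np.float64(216.9), np.float64(153.3))]
G [ 0.4555 -0.0655  0.077 ]
O [ 0.4462 -0.1176  0.077 ]
sel [[ 0.4706  0.0193  0.063 ]
 [ 0.4649 -0.011   0.063 ]]
bar [[0.4685 0.0976 0.067 ]]
red [0.4845 0.0949 0.064 ]
yaw -0.17806533955426396 -10.202392434023244 org [ 0.5447 -0.0102] res mm [[0.0, -0.2], [0.4, 1.8], [-0.2, 0.5], [-0.2, -2.1]]
mains_on [0.4651 0.1006]
selL [0.472  0.0262]
start [ 0.4555 -0.0653]
selpiv [0.4679 0.0036]
```

View pics/w3.png

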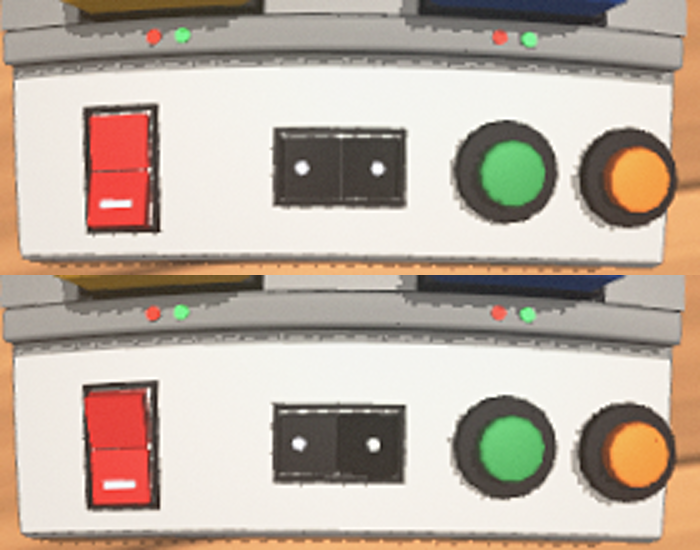

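Comparing before (top) and after (bottom): the charger has not moved, the red rocker's near half is down, and the selector is tipped left (dots shifted left). Now the start key at (0.4555, -0.0655).

send_rows:
  steps:
    - {"dx": 14, "dy": -24, "dz": -20, "wx": 0, "wy": 0, "wz": -0.01, "jaw": 0}
    - {"dx": 13, "dy": -24, "dz": -30, "wx": 0, "wy": 0, "wz": 0, "jaw": 0}
    - {"dx": 13, "dy": -23, "dz": -30, "wx": 0, "wy": 0, "wz": 0, "jaw": 0}
    - {"dx": 0, "dy": 0, "dz": -35, "wx": 0, "wy": 0, "wz": 0, "jaw": 0}
    - {"dx": 0, "dy": 0, "dz": -22, "wx": 0, "wy": 0, "wz": 0, "jaw": 0}

```text
time_s: 6.45
tcp_pos: [0.4538, -0.0654, 0.0856]
ee_rot: [-180.0, 0.4, -10.2]
contact_force: [0.6, -0.5, -0.6]
gripper_width: 0.0006
gripper_force: 0.0
```

send_rows:
  steps:
    - {"dx": 0, "dy": 0, "dz": 0, "wx": 0, "wy": 0, "wz": 0, "jaw": 0}
    - {"dx": 0, "dy": 0, "dz": 0, "wx": 0, "wy": 0, "wz": 0, "jaw": 0}

```text
time_s: 6.65
tcp_pos: [0.4552, -0.065, 0.0889]
ee_rot: [-180.0, 0.2, -10.1]
contact_force: [0.4, -0.4, 0.7]
gripper_width: 0.0005
gripper_force: 0.0
```

send_rows:
  steps:
    - {"dx": 0, "dy": -0.5, "dz": -8, "wx": 0, "wy": 0, "wz": 0, "jaw": 0}
    - {"dx": 0, "dy": 0, "dz": -4, "wx": 0, "wy": 0, "wz": 0, "jaw": 0}
    - {"dx": 0, "dy": 0, "dz": -2, "wx": 0, "wy": 0, "wz": 0, "jaw": 0}
    - {"dx": 0, "dy": 0, "dz": -2, "wx": 0, "wy": 0, "wz": 0, "jaw": 0}

```text
time_s: 7.05
tcp_pos: [0.4558, -0.0657, 0.0742]
ee_rot: [180.0, -0.1, -10.1]
contact_force: [0.2, 0.0, 3.6]
gripper_width: 0.0005
gripper_force: 1.6
```

send_rows:
  steps:
    - {"dx": 0, "dy": 0, "dz": -2, "wx": 0, "wy": 0, "wz": 0, "jaw": 0}
    - {"dx": 0, "dy": 0, "dz": -1, "wx": 0, "wy": 0, "wz": 0, "jaw": 0}
    - {"dx": 0, "dy": 0, "dz": 0, "wx": 0, "wy": 0, "wz": 0, "jaw": 0}

```text
time_s: 7.35
tcp_pos: [0.4558, -0.0658, 0.0712]
ee_rot: [180.0, -0.1, -10.1]
contact_force: [0.1, 1.5, 5.4]
gripper_width: 0.0008
gripper_force: 2.9
```

send_rows:
  steps:
    - {"dx": 0, "dy": 0, "dz": -1, "wx": 0, "wy": 0, "wz": 0, "jaw": 0}
    - {"dx": 0, "dy": 0, "dz": -0.5, "wx": 0, "wy": 0, "wz": 0, "jaw": 0}
    - {"dx": 0, "dy": 0, "dz": 0, "wx": 0, "wy": 0, "wz": 0, "jaw": 0}

```text
time_s: 7.65
tcp_pos: [0.4559, -0.0658, 0.0709]
ee_rot: [180.0, -0.1, -10.1]
contact_force: [-4.6, 2.9, 19.6]
gripper_width: 0.0002
gripper_force: 9.8
```

The key is fully down on a hard stop. Holding for two seconds.

send_rows:
  steps:
    - {"dx": 0, "dy": 0, "dz": 0, "wx": 0, "wy": 0, "wz": 0, "jaw": 0}
    - {"dx": 0, "dy": 0, "dz": 0, "wx": 0, "wy": 0, "wz": 0, "jaw": 0}
    - {"dx": 0, "dy": 0, "dz": 0, "wx": 0, "wy": 0, "wz": 0, "jaw": 0}
    - {"dx": 0, "dy": 0, "dz": 0, "wx": 0, "wy": 0, "wz": 0, "jaw": 0}
    - {"dx": 0, "dy": 0, "dz": 0, "wx": 0, "wy": 0, "wz": 0, "jaw": 0}

```text
time_s: 8.15
tcp_pos: [0.4559, -0.0658, 0.0709]
ee_rot: [180.0, -0.1, -10.1]
contact_force: [-4.6, 2.3, 20.4]
gripper_width: 0.0006
gripper_force: 9.8
```

send_rows:
  steps:
    - {"dx": 0, "dy": 0, "dz": 0, "wx": 0, "wy": 0, "wz": 0, "jaw": 0}
    - {"dx": 0, "dy": 0, "dz": 0, "wx": 0, "wy": 0, "wz": 0, "jaw": 0}
    - {"dx": 0, "dy": 0, "dz": 0, "wx": 0, "wy": 0, "wz": 0, "jaw": 0}
    - {"dx": 0, "dy": 0, "dz": 0, "wx": 0, "wy": 0, "wz": 0, "jaw": 0}
    - {"dx": 0, "dy": 0, "dz": 0, "wx": 0, "wy": 0, "wz": 0, "jaw": 0}

```text
time_s: 8.65
tcp_pos: [0.4559, -0.0658, 0.0709]
ee_rot: [180.0, -0.1, -10.1]
contact_force: [-4.3, 2.3, 18.9]
gripper_width: -0.0
gripper_force: 9.8
```

send_rows:
  steps:
    - {"dx": 0, "dy": 0, "dz": 0, "wx": 0, "wy": 0, "wz": 0, "jaw": 0}
    - {"dx": 0, "dy": 0, "dz": 0, "wx": 0, "wy": 0, "wz": 0, "jaw": 0}
    - {"dx": 0, "dy": 0, "dz": 0, "wx": 0, "wy": 0, "wz": 0, "jaw": 0}
    - {"dx": 0, "dy": 0, "dz": 0, "wx": 0, "wy": 0, "wz": 0, "jaw": 0}
    - {"dx": 0, "dy": 0, "dz": 0, "wx": 0, "wy": 0, "wz": 0, "jaw": 0}

```text
time_s: 9.15
tcp_pos: [0.4559, -0.0658, 0.0709]
ee_rot: [180.0, -0.1, -10.1]
contact_force: [-4.4, 2.3, 19.9]
gripper_width: 0.0003
gripper_force: 9.8
```

send_rows:
  steps:
    - {"dx": 0, "dy": 0, "dz": 0, "wx": 0, "wy": 0, "wz": 0, "jaw": 0}
    - {"dx": 0, "dy": 0, "dz": 0, "wx": 0, "wy": 0, "wz": 0, "jaw": 0}
    - {"dx": 0, "dy": 0, "dz": 0, "wx": 0, "wy": 0, "wz": 0, "jaw": 0}
    - {"dx": 0, "dy": 0, "dz": 0, "wx": 0, "wy": 0, "wz": 0, "jaw": 0}
    - {"dx": 0, "dy": 0, "dz": 0, "wx": 0, "wy": 0, "wz": 0, "jaw": 0}

```text
time_s: 9.65
tcp_pos: [0.4559, -0.0658, 0.0709]
ee_rot: [180.0, -0.1, -10.1]
contact_force: [-4.5, 1.3, 18.8]
gripper_width: 0.0002
gripper_force: 9.8
```

send_rows:
  steps:
    - {"dx": 0, "dy": 0, "dz": 10, "wx": 0, "wy": 0, "wz": 0, "jaw": 0}
    - {"dx": 0, "dy": 0, "dz": 45, "wx": 0, "wy": 0, "wz": 0, "jaw": 0}
    - {"dx": -13, "dy": 24, "dz": 35, "wx": 0, "wy": 0, "wz": 0, "jaw": 0}
    - {"dx": -13, "dy": 24, "dz": 35, "wx": 0, "wy": 0, "wz": 0, "jaw": 0}
    - {"dx": -14, "dy": 23, "dz": 32, "wx": 0, "wy": 0, "wz": 0.01, "jaw": 0}

```text
time_s: 10.15
tcp_pos: [0.4149, 0.0059, 0.2277]
ee_rot: [180.0, -0.0, -9.6]
contact_force: [0.9, -0.1, -0.4]
gripper_width: 0.0003
gripper_force: 0.0
```

send_rows:
  steps:
    - {"dx": 0, "dy": 0, "dz": 0, "wx": 0, "wy": 0, "wz": 0, "jaw": 0}
    - {"dx": 0, "dy": 0, "dz": 0, "wx": 0, "wy": 0, "wz": 0, "jaw": 0}

```text
time_s: 10.35
tcp_pos: [0.4156, 0.0054, 0.2266]
ee_rot: [180.0, -0.1, -9.5]
contact_force: [0.4, -0.3, -1.8]
gripper_width: 0.0003
gripper_force: 0.0
```

```bash
python3 - <<'E'
from rig import telemetry, capture, r
import cv2,numpy as np
s=telemetry.observe();print({k:np.round(s[k],4) for k in("time_s","tcp_pos","ee_rot","contact_force")})
c=capture("wrist");np.savez("w4.npz",pos=s["tcp_pos"],rot=s["ee_rot"],**c)
cv2.imwrite("pics/w4.png",cv2.resize(c["color"][0:180,150:450],None,fx=2.5,fy=2.5,interpolation=2)[:,:,::-1])
E
python3 m.py w4.npz
```

```text
{'time_s': np.float64(10.35), 'tcp_pos': array([0.4156, 0.0054, 0.2266]), 'ee_rot': array([ 1.79977e+02, -1.00000e-01, -9.48050e+00]), 'contact_force': array([ 0.4468, -0.3207, -1.8309])}
[374.8787234  139.53404255] [424.30983302 141.82745826] [217.105465   137.86673058] [   4    8   27   46 1043] [(np.float64(289.1), np.float64(137.0)), (np.float64(319.2), np.float64(137.5))] [(np.float64(217.5), np.float64(153.0))]
G [ 0.4554 -0.0655  0.077 ]
O [ 0.4463 -0.1176  0.077 ]
sel [[ 0.4707  0.0195  0.063 ]
 [ 0.465  -0.011   0.063 ]]
bar [[0.4686 0.097  0.067 ]]
red [0.4844 0.095  0.064 ]
yaw -0.17739757741210646 -10.164132481559005 org [ 0.5447 -0.0101] res mm [[-0.1, -0.2], [0.4, 1.7], [-0.1, 0.6], [-0.3, -2.1]]
mains_on [0.465  0.1007]
selL [0.472  0.0263]
start [ 0.4555 -0.0652]
selpiv [0.4679 0.0037]
```

View pics/w4.png

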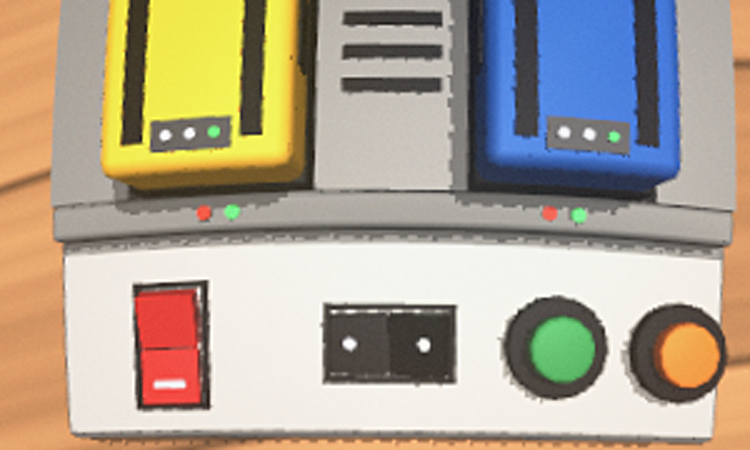

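The final view shows mains on, the selector tipped left to the yellow pack, the start key back up, and the charger unmoved. Handing in.

```bash
python3 -c "
from rig import r
print(r.sign_off())"
```

```text
the job is handed in; nothing more can be done
None
```

The job is handed in at about 10.4 s of the 35 s: mains switched on, selector tipped fully left to the yellow pack, start key held fully down for just over two seconds and released, stop key untouched and the charger still in place in the last picture.

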